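# Dock the whetstone for sharpening

### The arm

A 6-joint arm with a two-finger parallel gripper is mounted at the origin on a cart in front of the work surface, level with it; the furniture and walls round the work are solid. World frame = base frame: x ahead of the robot, y to its left, z up, the work surface at z = 0. Lengths are in m, angles in rad, forces in N, time in s.
With the tool pointing down it reaches from about 0.35 to 0.775 m from the base axis. Payload 5.5 kg.
Tool frame: the origin (TCP) lies on the centre line of the jaws, within the pads' length; the fingertips stand 14 mm ahead of it and the grasp point (between the pads) lies 5 mm behind it (arm.tips_ahead is the distance from the TCP to the fingertips, in m); y points along the fingers, x is the direction in which the jaws open and shut, and the axes are right-handed (so a half turn about y gives the same grasp; the last joint's range is limited). The gripper opens to 85 mm and grips with 20 to 120 N. Pads are 22 mm wide; open, the fingers measure 114 mm over their backs; the gripper's body (76 mm by 85 mm) begins 54 mm behind the grasp point. The pads swing forward as they close: fully open they stand 13 mm farther back than shut.
Start: joints at [1, 0.313, 0.046, 1.304, 0, 1.431], TCP at [0.24, 0.522, 0.245] pointing down, gripper open.
Joint ranges: [-2.76, 2.76], [-0.86, 1.69], [-1.03, 1.26], [-2.2, 2.34], [-1.47, 1.5], [-3.14, 3.14]. Speed limits (rad/s): [2.57, 2.57, 3.14, 3.14, 3.14, 3.14].

### API

Orientations are given as a unit quaternion [x, y, z, w].
In Python, from rig import arm, viewer, workorder gives the robot as it stands. The module is installed in compiled form; this text tells all that it offers. Calls block until the motion is done:
- arm.reach(position, orientation): joint-space move of the TCP to a pose.
- arm.move_straight(position, ori=None, vel=0.15): straight line of the TCP; ori=None keeps the orientation; vel is the mean speed in m/s.
- arm.movej(angles): joint-space move.
- arm.gripper_open() and arm.close(): open the fingers fully, or close them until they stop; the grip force is fixed at half the most.
- arm.pause(seconds).
- arm.inverse_kinematics(position, orientation): joint angles nearest the present ones, or None.
- viewer.camera(name): name is "side" or "top" or "wrist"; returns (picture, depth): 420x560x3 uint8, blue, green, red; 420x560 float32, m along the optical axis (not along the pixel's ray), 0 where there is no reading.
- viewer.camera_info(name): a dict with "fx", "fy", "cx", "cy" (pixels), "k1" (the pictures are not rectified: a ray, as slopes to the right and down, at radius r is drawn at 1 + k1 r^2 times it, then the intrinsics apply), "cam_to_world" (4x4, takes a point from camera to world coordinates); the wrist camera has in their place "T_tool_cam" (4x4, takes a point from camera to tool coordinates, whose origin is the TCP and whose axes are the tool frame's). Camera axes: x right, y down, z forward; pixel columns grow to the right and rows downward; lengths in m; the calibration is good to about 2 mm. A picture is of the moment at which its call begins: read the wrist's pose just before it. camera_info takes no time and is no camera call.
A pose or a line that the arm cannot do raises arm.Unreachable and nothing moves.
- workorder.finish_job(): hands the job in, once; it reports no verdict.
Readings, each from a call of its own:
- arm.current_clock(): time.
- arm.current_qpos(): joint angles.
- arm.current_dq(): joint speeds.
- arm.current_effort(): joint torques, N m.
- arm.current_eef_pos(): TCP position.
- arm.current_tool_rot(): TCP orientation.
- arm.current_ft_force(): force on the tool from outside, world axes, zero at the start.
- arm.current_moment(): the same for the moment, N m.
- arm.current_grip_width(): finger opening in m.
Only numpy, scipy, OpenCV 4.12 (cv2) and the standard library are available. Lean on these libraries where they do the work, as an engineer would, in place of code of your own. Each camera call takes 0.05 s, during which the arm holds its last target.

### The job

Get the whetstone ready for sharpening without picking it up: push it along the bench with the fingertips, through the open mouth of the stone dock and fully home against the dock's end stop. Only then push the red-knobbed cam lever round as far as it goes, so that the cam clamps the stone against the fence. Leave the tools and other things round about where they are, and finish clear of everything.

Things in the scene. Friction and masses are not known exactly. Their poses are not given: they have to be found in the camera images.
- whetstone: grey whetstone in a light wooden tray, loose, 0.3 kg, flat on the bench before the dock's mouth (a second one far at the back left is scenery). Tray 60 (x) x 150 (y) x 14 mm high; the stone on it is 46 x 136 mm, its top 30 mm above the bench. Origin: centre of the underside; x across, y along, z up; its +y end faces the dock.
- stone_dock: fixed dock screwed to the bench: wooden fence, wooden end stop, cam on a steel base plate. Origin: on the bench under the centre of a stone that is home and clamped, which then has the dock's axes. +y: from the mouth to the end stop, +x: to the fence, -x: cam side. Open, 67 to 70 mm are free between cam and fence. Base plate 4 mm high, x -86 to -42, y -8 to 77 mm.
- fence_face (a point): middle of the fence's inner face, dock x = +30 mm. The fence is 22 mm thick and 18 mm high and runs from dock y = -33 to +97 mm; its mouth end is splayed outwards as a lead-in, to about y = -67, x = +63 mm. The cam side has no lead-in, only the rounded cam near y = +20 mm.
- stop_face (a point): middle of the end stop's inner face, dock y = +75 mm; the stop is 22 mm thick, 18 mm high and runs from dock x = -86 to +52 mm
- cam_lever (a joint): hinge of the eccentric cam and its lever, upright axis, rad. 0 = open (lever sticks out to dock -x and a little +y; starts at 0 to 0.2), grows anticlockwise seen from above, 1.90 = clamped against its stop (lever points to the mouth, dock -y). It stays where it is left; about 2 N at the knob turns it; from about 1.4 the cam may meet the tray, shifts it to the fence and clamps it, a little stiffer.
- lever_knob (a point): centre of the red knob at the end of the lever, 82 mm from the pivot, 30 mm above the bench; the knob is 21 mm across at most and spans 16 to 42 mm above the bench. The lever is a flat steel bar 12 mm wide, 18 to 25 mm above the bench, free beneath outside the base plate.
- cam_pivot (a point): pivot of the cam lever, dock x = -53, y = +20 mm, 25 mm above the bench
- broad_gouge: long gouge with a wooden handle, 37 x 353 x 31 mm, lying right of the work, to be left alone; origin under its centre, y along it
- vee_tool: carving tool with a wooden handle, 38 x 233 x 32 mm, lying right of the work, to be left alone; origin under its centre, y along it
- oil_jar: oil jar with a dark cap, 60 mm across, 88 mm high, behind the work, to be left alone; origin under its centre
- bowl_back: small pale wooden bowl, 95 mm across, 64 mm high, behind the work to the left, to be left alone; origin under its centre
- sanding_block: cork sanding block, 56 x 100 x 28 mm, behind the work to the right, to be left alone; origin under its centre
- spoon_blank: pale carved spoon blank, 50 x 291 x 22 mm, at the left near the bench's front edge, to be left alone; origin under its centre, y along it
- egg_cup: turned dark red wooden egg cup, 48 mm across, 57 mm high, at the back right, to be left alone; origin under its centre
There are look-alikes about, which are no part of the job. There is more than one size of the whetstone; the one meant has the size given above.

How it is judged:
On the way, in this order (a step that is already met when the one before it is completed fails the run):
1. the whetstone stands home against the end stop between cam and fence, the lever still open (y of whetstone in the frame of stone_dock above -0.004 m and x of whetstone in the frame of stone_dock between -0.013 and 0.003 m and angle between the y axis of whetstone and the y axis of stone_dock, either way round below 0.12 rad and value of joint cam_lever below 0.7 rad), for 0.1 s.
2. the lever is round at its end and the cam clamps the stone (value of joint cam_lever above 1.75 rad and contact force between whetstone and stone_dock above 5 N), for 0.1 s.
At the end, for the whole second after the job is handed in: The whetstone lies flat and at rest, within 4 mm of the end stop, within 2 mm of the fence and within 0.03 rad of square to the dock; the cam lever is at 1.75 rad or beyond and the dock presses on the stone with more than 5 N (all of step 2 and y of whetstone in the frame of stone_dock above -0.004 m and x of whetstone in the frame of stone_dock between -0.002 and 0.003 m and angle between the y axis of whetstone and the y axis of stone_dock, either way round below 0.03 rad and height (world z) of whetstone below 0.003 m and linear speed of whetstone below 0.01 m/s); the robot touches nothing.
It fails at once if the whetstone is lifted or tipped (height (world z) of whetstone above 0.01 m or angle between whetstone's own z axis and vertical above 0.12 rad).
It fails at once if a tool or another thing round the work is moved (distance of any of broad_gouge, vee_tool, oil_jar, bowl_back, sanding_block, spoon_blank, egg_cup from where it was at the start of the episode above 0.02 m).
It also fails if it takes over 72 s, if anything falls off the work surface, if the arm or the gripper's body presses on something with over 40 N, if the wrist force passes 120 N, or if a joint passes its speed limit or range.

## Working session

There is one attempt and no reset: what is moved stays moved. The work goes in short steps, each a Python script; the robot and the scene stay as the last script left them, time stands still between calls to the robot, and variables do not carry over. Pictures are saved under pics/ and viewed, and the job is handed in when it is done.

```bash
mkdir -p pics; cat > h.py <<'E'
import numpy as np,cv2
from rig import arm,viewer,workorder
def snap(n,f):
    p,d=viewer.camera(n); cv2.imwrite(f'pics/{f}.png',p); np.save(f'pics/{f}.npy',d); return p,d
def ray(info,u,v):
    K=np.array([[info['fx'],0,info['cx']],[0,info['fy'],info['cy']],[0,0,1.]])
    q=cv2.undistortPoints(np.array([[[u,v]]],float),K,np.array([info['k1'],0,0,0.]))[0,0]
    return np.array([q[0],q[1],1.])
def at(info,u,v,z,T=None):
    T=np.array(info['cam_to_world']) if T is None else T
    d=T[:3,:3]@ray(info,u,v); o=T[:3,3]
    return o+d*(z-o[2])/d[2]
def depthpt(info,u,v,dep,T=None):
    T=np.array(info['cam_to_world']) if T is None else T
    return T[:3,:3]@(ray(info,u,v)*dep)+T[:3,3]
E
python3 - <<'E'
from h import *
for n in('top','side'):
    snap(n,n+'0'); print(n,viewer.camera_info(n))
print(viewer.camera_info('wrist'),arm.current_tool_rot(),arm.current_eef_pos(),arm.current_clock())
E
```

```text
top {'fx': 459.34926680174533, 'fy': 459.34926680174533, 'cx': 279.05611377318735, 'cy': 201.6367854287455, 'k1': 0.03294321491028451, 'cam_to_world': array([[-0.02394354, -0.99803928,  0.05782989,  0.4723728 ],
       [-0.99944028,  0.02524878,  0.02194596, -0.01558712],
       [-0.02336306, -0.05727206, -0.99808521,  1.6312829 ],
       [ 0.        ,  0.        ,  0.        ,  1.        ]])}
side {'fx': 483.12600676656785, 'fy': 483.12600676656785, 'cx': 275.6889575642466, 'cy': 215.46541344434885, 'k1': -0.17632937980905297, 'cam_to_world': array([[ 0.8267406 , -0.32277699,  0.46077652, -0.08339363],
       [-0.56257139, -0.47965583,  0.67338229, -0.95890303],
       [ 0.00366183, -0.81593217, -0.57813605,  0.88160526],
       [ 0.        ,  0.        ,  0.        ,  1.        ]])}
{'fx': 374.3836834454749, 'fy': 374.3836834454749, 'cx': 273.64398483432456, 'cy': 210.71436197514274, 'k1': -0.02575519565947303, 'T_tool_cam': array([[ 9.99999779e-01,  2.01485022e-04,  6.34006473e-04,
         2.12854608e-05],
       [-5.36887199e-04, -3.18328864e-01,  9.47980193e-01,
        -1.28988516e-01],
       [ 3.92826370e-04, -9.47980324e-01, -3.18328685e-01,
         8.26421539e-02],
       [ 0.00000000e+00,  0.00000000e+00,  0.00000000e+00,
         1.00000000e+00]])} [ 0.59555577  0.38106449 -0.38209581 -0.59506803] [0.23990285 0.52210186 0.2445081 ] 0.1
```

View pics/top0.png

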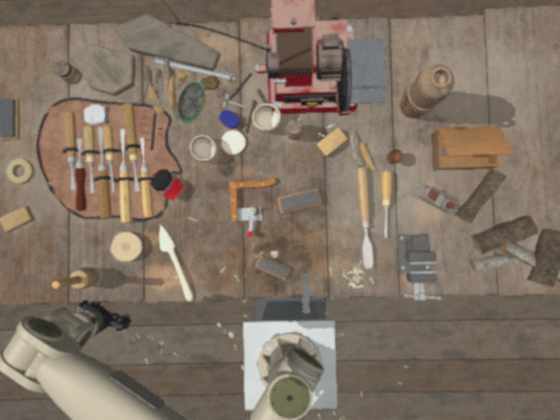

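View pics/side0.png

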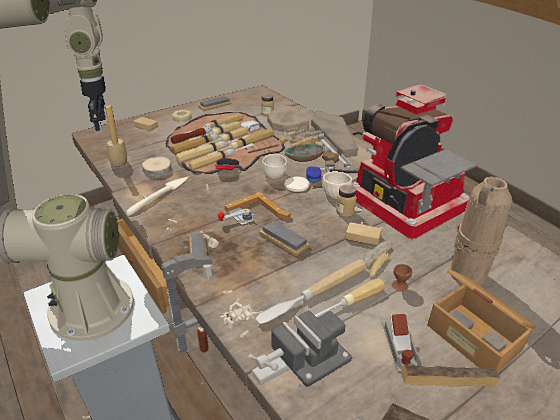

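```bash
python3 - <<'E'
import cv2
a=cv2.imread('pics/top0.png')
c=a[90:270,160:400];cv2.imwrite('pics/topc.png',cv2.resize(c,None,fx=3.3,fy=3.3,interpolation=cv2.INTER_CUBIC))
from scipy.spatial.transform import Rotation as R
print(R.from_quat([ 0.59555577,0.38106449,-0.38209581,-0.59506803]).as_matrix().round(3))
E
```

```text
[[ 0.418 -0.001 -0.909]
 [ 0.909 -0.001  0.418]
 [-0.002 -1.     0.   ]]
```

View pics/topc.png

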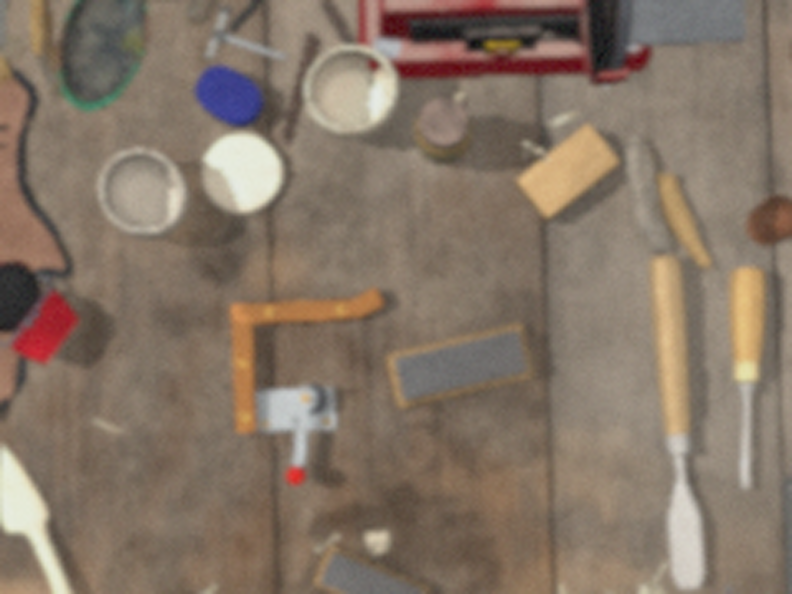

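```bash
python3 - <<'E'
from h import *
i=viewer.camera_info('top')
s=3.3
f=lambda x,y,z:at(i,160+x/s-.35,90+y/s-.35,z)[:2].round(4)
print('stone corners tray',[f(*p,.014) for p in((387,360),(518,324),(532,372),(404,407))])
print('stone top',[f(*p,.03) for p in((394,362),(518,328),(530,368),(405,402))])
print('knob',f(296,476,.03),'pivot',f(313,398,.03))
print('fence inner',f(255,326,.018),f(345,318,.018),'splay end',f(380,292,.018),'corner out',f(232,305,.018),'stop end',f(256,432,.018),f(236,432,.018))
from scipy.spatial.transform import Rotation as R
M=np.array([[-1,0,0],[0,0,-1],[0,-1,0.]]).T
q=R.from_matrix(M).as_quat();print(M,q)
for p in([.45,-.1,.3],[.45,-.2,.03],[.45,0.0,.03],[.4,.1,.03]):print(p,arm.inverse_kinematics(p,q))
E
```

```text
stone corners tray [array([0.5765, 0.0273]), array([ 0.6115, -0.1136]), array([ 0.5597, -0.1271]), array([0.5258, 0.0103])]
stone top [array([0.5732, 0.0195]), array([ 0.6059, -0.1125]), array([ 0.5632, -0.124 ]), array([0.5305, 0.0089])]
knob [0.4553 0.1258] pivot [0.5372 0.1061]
fence inner [0.6163 0.1675] [0.6224 0.071 ] splay end [0.6493 0.0329] corner out [0.6395 0.1918] stop end [0.5029 0.1686] [0.5035 0.1899]
[[-1.  0.  0.]
 [ 0.  0. -1.]
 [ 0. -1.  0.]] [ 0.          0.70710678 -0.70710678  0.        ]
[0.45, -0.1, 0.3] [-0.39309646  0.0799018  -0.11157045  1.37932408  0.         -1.96389279]
[0.45, -0.2, 0.03] [-0.58140292  0.33391796 -0.50145375  0.73542461  0.         -2.15219925]
[0.45, 0.0, 0.03] [-0.17872779  0.26542051 -0.60361098  0.70176484  0.         -1.74952412]
[0.4, 0.1, 0.03] [ 0.04971163  0.20310897 -0.69063994  0.67704742  0.         -1.5210847 ]
```

```bash
cat >> h.py <<'E'
from scipy.spatial.transform import Rotation as R
def quat(yaw):
    # yaw: rotation about world z of the push heading; yaw=0 pushes +Y
    M=np.array([[-1,0,0],[0,0,-1],[0,-1,0.]]).T
    return (R.from_euler('z',yaw)*R.from_matrix(M)).as_quat()
def wristT():
    T=np.eye(4);T[:3,:3]=R.from_quat(arm.current_tool_rot()).as_matrix();T[:3,3]=arm.current_eef_pos()
    return T@np.array(viewer.camera_info('wrist')['T_tool_cam'])
def wsnap(f):
    T=wristT();p,d=snap('wrist',f);np.save(f'pics/{f}_T.npy',T);return p,d,T
E
python3 - <<'E'
from h import *
arm.reach([.55,-.04,.25],quat(0.06))
arm.close()
wsnap('w1');print(arm.current_clock(),arm.current_grip_width(),arm.current_eef_pos())
E
```

```text
3.675 0.0001475324225876701 [ 0.550012   -0.03999369  0.25001833]
```

View pics/w1.png

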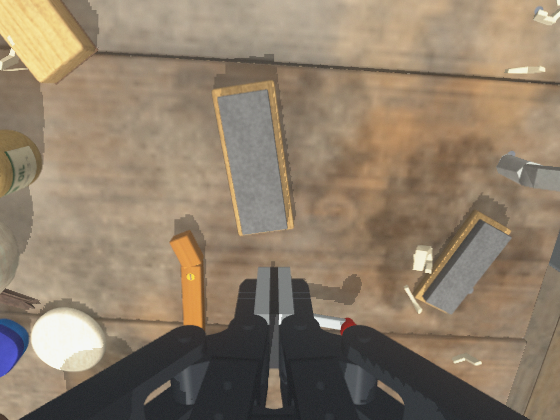

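```bash
python3 - <<'E'
from h import *
arm.reach([.54,.16,.25],quat(0.06))
wsnap('w2');print(arm.current_clock())
E
```

```text
4.5417
```

View pics/w2.png

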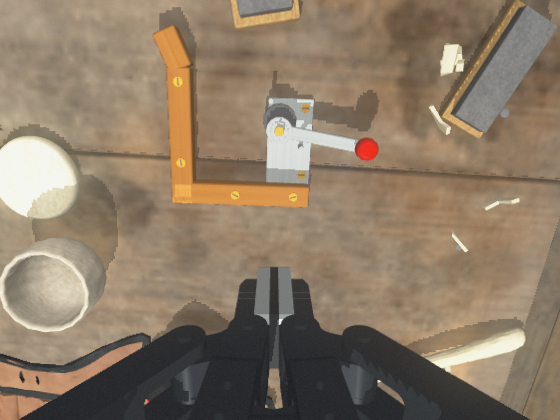

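```bash
python3 - <<'E'
import cv2
a=cv2.imread('pics/w2.png')[10:220,140:400];cv2.imwrite('pics/w2c.png',cv2.resize(a,None,fx=3,fy=2.8,interpolation=cv2.INTER_CUBIC))
a=cv2.imread('pics/w1.png')[60:260,190:320];cv2.imwrite('pics/w1c.png',cv2.resize(a,None,fx=3,fy=3,interpolation=cv2.INTER_CUBIC))
E
```

```text
(no output)
```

View pics/w2c.png

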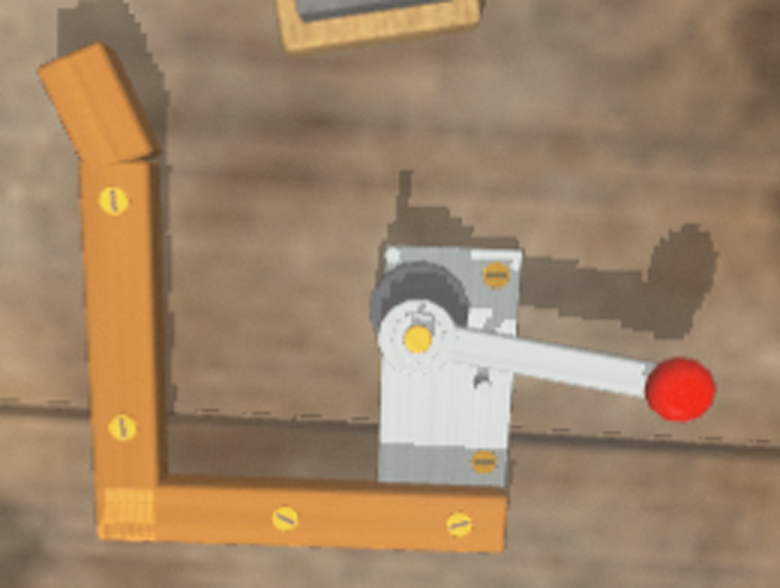

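View pics/w1c.png

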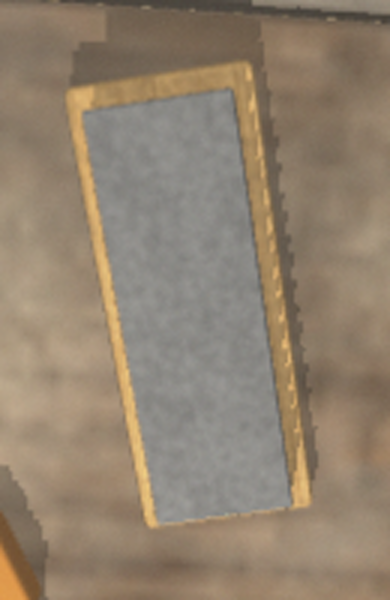

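```bash
cat > fit.py <<'E'
from h import *
from scipy.optimize import least_squares
def fit(T,obs,x0):
    i=viewer.camera_info('wrist')
    w=[];m=[]
    for (u,v),(x,y,z) in obs: w.append(at(i,u,v,z,T)[:2]); m.append((x,y))
    w=np.array(w);m=np.array(m)
    def res(p):
        c,s=np.cos(p[2]),np.sin(p[2]);return (m@np.array([[c,s],[-s,c]])+p[:2]-w).ravel()
    r=least_squares(res,x0,loss='soft_l1',f_scale=.002); return r.x,(res(r.x).reshape(-1,2)*1000).round(1)
E
python3 - <<'E'
from fit import *
T=np.load('pics/w2_T.npy')
px=lambda x,y:(140+x/3-.33,10+y/2.8-.33)
obs=[(px(98,538),(.052,.097,.018)),(px(503,552),(-.086,.097,.018)),(px(505,492),(-.086,.075,.018)),(px(418,340),(-.053,.02,.03)),(px(150,160),(.03,-.033,.018)),(px(80,162),(.052,-.033,.018)),(px(521,250),(-.086,-.008,.004)),(px(385,247),(-.042,-.008,.004)),(px(155,488),(.03,.075,.018))]
d,r=fit(T,obs,[.58,.09,.06]);print('dock',d,r.tolist())
i=viewer.camera_info('wrist')
k=at(i,*px(680,390),.03,T)[:2];pv=at(i,*px(418,340),.03,T)[:2];v=k-pv
print('knob',k,np.hypot(*v),'ang in dock',np.arctan2(v[1],v[0])-d[2])
T=np.load('pics/w1_T.npy')
px=lambda x,y:(190+x/3-.33,60+y/3-.33)
obs=[(px(83,112),(.023,-.068,.03)),(px(232,90),(-.023,-.068,.03)),(px(292,507),(-.023,.068,.03)),(px(158,523),(.023,.068,.03)),(px(67,92),(.03,-.075,.014)),(px(249,64),(-.03,-.075,.014)),(px(310,505),(-.03,.075,.014)),(px(150,527),(.03,.075,.014))]
s,r=fit(T,obs,[.57,-.05,.2]);print('stone',s,r.tolist())
c,sn=np.cos(d[2]),np.sin(d[2]);q=s[:2]-d[:2];print('stone in dock',q[0]*c+q[1]*sn,-q[0]*sn+q[1]*c,s[2]-d[2])
E
```

```text
dock [0.59117932 0.09860958 0.02479977] [[0.7, 1.2], [-0.6, 0.7], [-1.4, 1.1], [0.5, -0.4], [0.6, -0.1], [1.4, -1.3], [-0.3, 0.4], [0.1, -0.2], [-1.3, -1.6]]
knob [0.45474675 0.12901381] 0.08322964307680819 ang in dock 2.9798585649656544
stone [ 0.56846962 -0.04737935  0.20534652] [[0.8, -0.8], [-0.2, -1.3], [-0.7, 0.7], [-0.1, 1.7], [1.7, -1.2], [-1.1, -1.8], [-1.8, 1.1], [1.5, 1.7]]
stone in dock -0.02632283838979757 -0.1453809081759577 0.18054675346311427
```

```bash
cat >> h.py <<'E'
D=np.array([0.59118,0.09861,0.0248])
def d2w(x,y,z):
    c,s=np.cos(D[2]),np.sin(D[2]); return [D[0]+c*x-s*y,D[1]+s*x+c*y,z]
def w2d(p):
    c,s=np.cos(D[2]),np.sin(D[2]); q=np.array(p[:2])-D[:2]; return np.array([q[0]*c+q[1]*s,-q[0]*s+q[1]*c])
E
python3 - <<'E'
from h import *
i=viewer.camera_info('top');s=3.3
print('jar',at(i,160+443/s,90+115/s,.088))
q=quat(D[2])
arm.reach(d2w(-.095,-.139,.10),q)
arm.move_straight(d2w(-.095,-.139,.020),vel=.1)
print(arm.current_ft_force(),arm.current_eef_pos())
arm.move_straight(d2w(-.041,-.139,.020),vel=.04)
print(arm.current_ft_force())
arm.move_straight(d2w(-.055,-.139,.020),vel=.1)
print(arm.current_ft_force())
arm.move_straight(d2w(-.06,-.139,.20),vel=.25)
arm.reach(d2w(-.04,-0.05,.25),q)
wsnap('w3');print(arm.current_clock())
E
```

```text
jar [ 0.82137272 -0.03942569  0.088     ]
[0.24178417 0.30068355 0.21386343] [ 0.50024423 -0.04263735  0.02052932]
[-1.57969462  0.29353335 -0.76325737]
[ 0.26243607 -0.76205451  0.51888051]
9.7
```

View pics/w3.png

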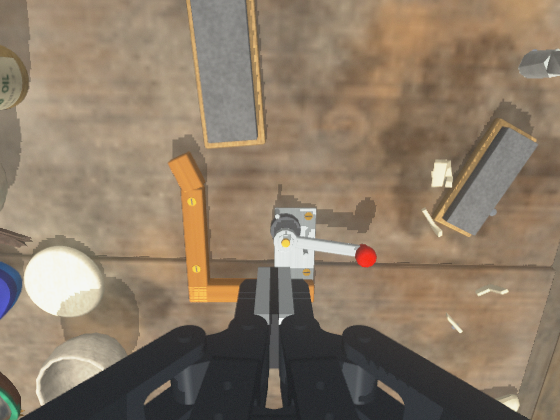

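```bash
python3 - <<'E'
import cv2
a=cv2.imread('pics/w3.png')[0:310,160:330];cv2.imwrite('pics/w3c.png',cv2.resize(a[:160],None,fx=3.5,fy=3.5,interpolation=cv2.INTER_CUBIC))
cv2.imwrite('pics/w3d.png',cv2.resize(a[150:],None,fx=3.5,fy=3.5,interpolation=cv2.INTER_CUBIC))
E
```

```text
(no output)
```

View pics/w3c.png

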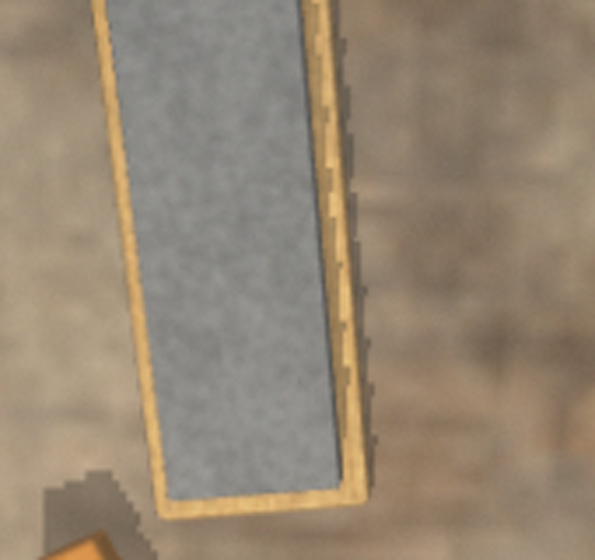

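View pics/w3d.png

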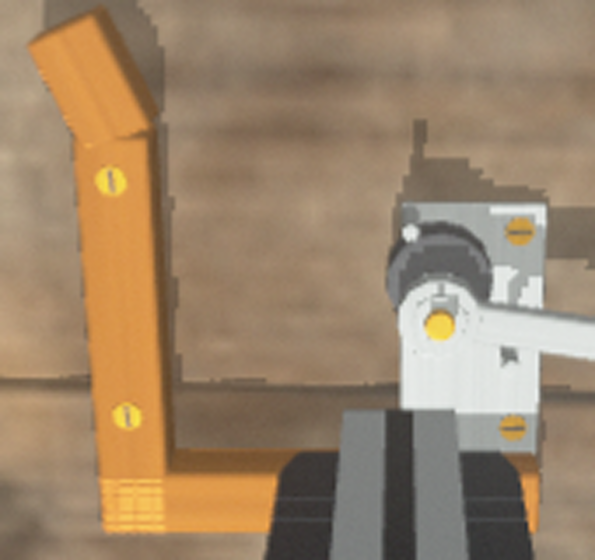

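```bash
python3 - <<'E'
from fit import *
T=np.load('pics/w3_T.npy');i=viewer.camera_info('wrist')
f=lambda x,y,z,o:w2d(at(i,160+x/3.5-.36,o+y/3.5-.36,z,T))*1000
def e(n,*a):print(n,f(*a).round(1))
e('tray front cam',363,500,.014,0);e('tray front fence',160,518,.014,0);e('st front cam',340,487,.03,0);e('st f fence',166,500,.03,0)
e('tray fence side v0',92,0,.014,0);e('st fence v0',106,0,.03,0);e('st cam v0',302,0,.03,0);e('tray cam v0',328,0,.014,0)
e('fence top inner mouth',150,136,.018,150);e('fence bottom inner mouth',160,136,0,150);e('fence bot inner',176,450,0,150);e('fence outer',103,532,.018,150);e('stop inner bottom',250,450,0,150)
e('pivot',440,325,.03,150);e('cam left edge',386,280,.02,150);e('plate c',402,203,.004,150);e('plate c2',547,205,.004,150)
E
```

```text
tray front cam [-31.6 -78.1]
tray front fence [ 24.7 -73.1]
st front cam [-26.  -83.8]
st f fence [ 20.  -80.4]
tray fence side v0 [  34.9 -201.7]
st fence v0 [  28.2 -198.6]
st cam v0 [ -18.3 -198.5]
tray cam v0 [ -23.7 -201.6]
fence top inner mouth [ 29.1 -33.1]
fence bottom inner mouth [ 29.6 -28.2]
fence bot inner [30.3 76.9]
fence outer [51.6 96.2]
stop inner bottom [ 6.3 76.9]
pivot [-53.5  19.8]
cam left edge [-37.9   9.8]
plate c [-42.6  -8.6]
plate c2 [-86.1  -8.1]
```

```bash
python3 - <<'E'
from h import *
q=quat(D[2]-np.pi/2)
for p in((0,-.262,.2),(0,-.262,.02),(-.005,-.165,.02),(-.005,-.08,.02)):print(arm.inverse_kinematics(d2w(*p),q))
arm.reach(d2w(0,-.262,.2),q)
arm.move_straight(d2w(0,-.262,.020),vel=.15)
print(arm.current_ft_force())
arm.move_straight(d2w(0,-.225,.020),vel=.05)
print(arm.current_ft_force())
arm.move_straight(d2w(-.005,-.170,.020),vel=.05)
print(arm.current_ft_force())
wsnap('w4');snap('side','s4');print(arm.current_clock())
E
```

```text
[-0.39620933  0.41519842  0.08309977  1.23869768  0.         -0.42100933]
[-0.39620933  0.54850587 -0.17358766  0.84870279  0.         -0.42100933]
[-0.24721513  0.5073876  -0.246257    0.81715173  0.         -0.27201513]
[-0.10490976  0.49855034 -0.26167046  0.81057553  0.         -0.12970976]
[ 0.1064617  -0.24561735  0.24477645]
[0.72552886 0.01779107 0.10997274]
[0.47496957 0.77103983 1.09889714]
14.4333
```

View pics/w4.png

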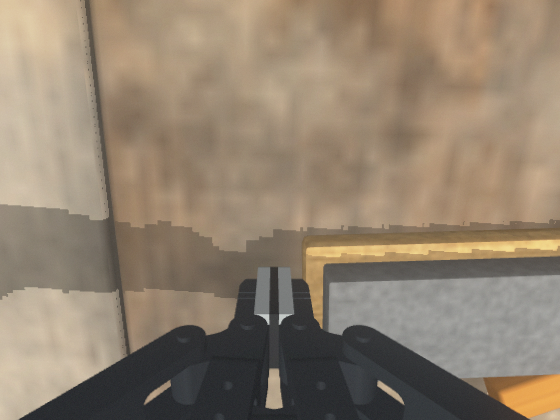

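View pics/s4.png

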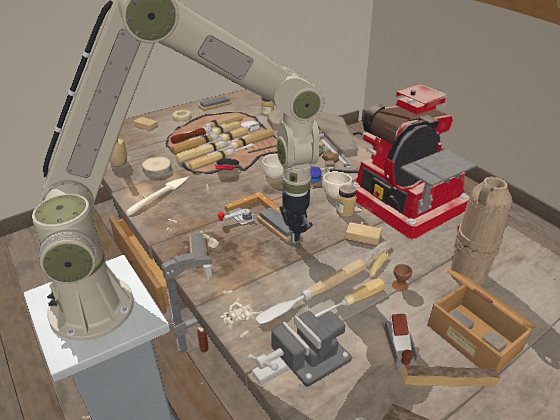

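```bash
python3 - <<'E'
from fit import *
T=np.load('pics/w4_T.npy');i=viewer.camera_info('wrist')
def e(n,u,v,z):print(n,(w2d(at(i,u,v,z,T))*1000).round(1))
e('tray rear cam corner',304,237,.014);e('tray rear cam corner z0',304,237,.0);e('cam side far',550,222,.0);e('cam side far .014',550,228,.014);e('st corner',325,265,.03);e('st side far',555,257,.03);e('rear tray',323,327,.014);e('st rear',327,325,.03)
e('tip',256,268,.006)
a=cv2.imread('pics/w4.png')[200:400,220:560];cv2.imwrite('pics/w4c.png',cv2.resize(a,None,fx=2.3,fy=2.3))
E
```

```text
tray rear cam corner [ -31.4 -157.5]
tray rear cam corner z0 [ -25.6 -156.2]
cam side far [-32.4 -50.2]
cam side far .014 [-35.  -60.8]
st corner [ -27.4 -151.2]
st side far [-30.2 -69.2]
rear tray [  10.1 -148.3]
st rear [  -2.4 -149.3]
tip [ -13.8 -176.8]
```

View pics/w4c.png

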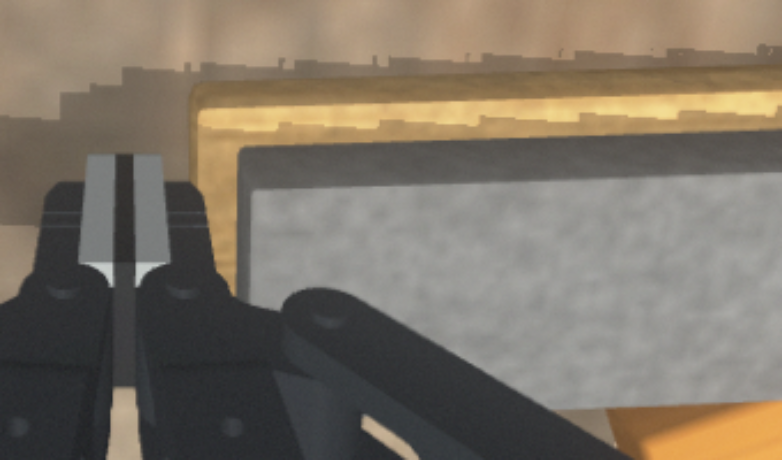

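```bash
python3 - <<'E'
from fit import *
T=np.load('pics/w4_T.npy');i=viewer.camera_info('wrist')
def e(n,x,y,z):print(n,(w2d(at(i,220+x/2.3,200+y/2.3,z,T))*1000).round(1))
e('tray',200,107,.014);e('tray far',780,92,.014);e('st',252,189,.03);e('st far',778,172,.03);e('base',192,84,0);e('basefar',778,66,0);e('rear tray',238,270,.014);e('strear',250,300,.03)
E
```

```text
tray [ -27.4 -156.2]
tray far [-29.9 -55.9]
st [ -20.5 -149.3]
st far [-23.1 -66.2]
base [ -25.8 -156.5]
basefar [-29.3 -45.8]
rear tray [   5.3 -148.3]
strear [   0.  -148.6]
```

```bash
python3 - <<'E'
from h import *
arm.move_straight(d2w(-.009,-.110,.020),vel=.04)
print(arm.current_ft_force())
y=-.110
while y<-.082:
    y+=.002
    arm.move_straight(d2w(-.009,y,.020),vel=.03)
    f=arm.current_ft_force();print(round(y,4),f.round(2) if hasattr(f,'round') else f,w2d(arm.current_eef_pos()).round(4))
    if np.hypot(f[0],f[1])>9: break
wsnap('w5');print(arm.current_clock())
E
```

```text
[-0.96954518 -1.47843829 -0.38439297]
-0.108 [-0.75 -2.36 -0.58] [-0.009 -0.108]
-0.106 [ 0.15 -2.31 -0.4 ] [-0.009  -0.1059]
-0.104 [-0.98 -2.15  0.23] [-0.009  -0.1038]
-0.102 [-0.7  -2.65 -0.21] [-0.009  -0.1018]
-0.1 [-0.08 -1.51 -1.48] [-0.009  -0.0998]
-0.098 [-0.43 -1.89 -0.07] [-0.009  -0.0978]
-0.096 [-0.16 -1.9  -0.78] [-0.009  -0.0958]
-0.094 [-0.8  -2.64 -0.44] [-0.0091 -0.0938]
-0.092 [-0.3  -2.64 -0.78] [-0.009  -0.0918]
-0.09 [-0.79 -2.31 -0.29] [-0.009  -0.0898]
-0.088 [-1.17 -2.23 -0.68] [-0.009  -0.0878]
-0.086 [-0.51 -5.68 -0.08] [-0.0089 -0.0872]
-0.084 [ -0.61 -12.05  -1.05] [-0.0088 -0.0869]
19.3833
```

View pics/w5.png

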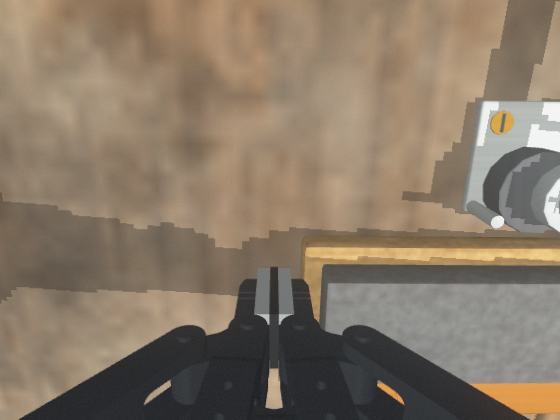

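```bash
python3 - <<'E'
from h import *
arm.move_straight(d2w(-.009,-.110,.020),vel=.1)
arm.move_straight(d2w(-.009,-.110,.20),vel=.3)
arm.reach([.54,.16,.25],quat(D[2]))
wsnap('w6');print(arm.current_clock())
a=cv2.imread('pics/w6.png')[0:220,140:400];cv2.imwrite('pics/w6c.png',cv2.resize(a,None,fx=2.7,fy=2.7,interpolation=cv2.INTER_CUBIC))
E
```

```text
21.75
```

View pics/w6c.png

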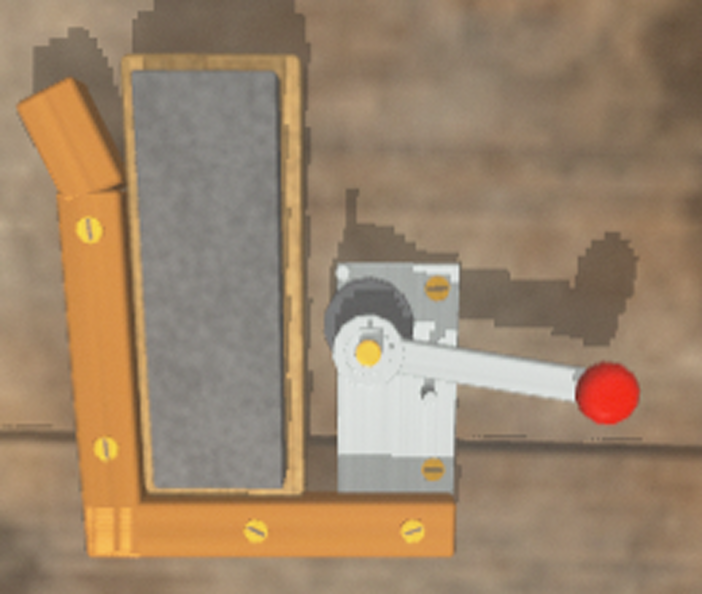

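```bash
cat >> h.py <<'E'
def lev(a,d,z,r=.055):
    u=np.array([np.cos(a),np.sin(a)]);t=np.array([-u[1],u[0]])
    p=np.array([-.053,.02])+r*u-d*t
    yaw=a+D[2]+np.pi/2
    yaw=(yaw+np.pi)%(2*np.pi)-np.pi
    return d2w(p[0],p[1],z),quat(yaw),t
def ftan(t):
    f=np.array(arm.current_ft_force());c,s=np.cos(D[2]),np.sin(D[2])
    return f[0]*(c*t[0]-s*t[1])+f[1]*(s*t[0]+c*t[1]),f
E
python3 - <<'E'
from h import *
for a in (2.98,3.5,4.2,4.75):
    p,q,t=lev(a,.016,.024);print(np.round(p,3),arm.inverse_kinematics(p,q))
p,q,t=lev(2.98,.04,.2);arm.reach(p,q)
p,q,t=lev(2.98,.04,.024);arm.move_straight(p,vel=.15)
print(ftan(t))
for d in(.03,.024,.020,.017,.015,.013):
    p,q,t=lev(2.98,d,.024);arm.move_straight(p,vel=.04);f=ftan(t);print(d,round(f[0],2),np.round(f[1],1))
    if f[0]<-2:break
snap('side','s7');print(arm.current_clock())
a=cv2.imread('pics/s7.png')[150:300,170:370];cv2.imwrite('pics/s7c.png',cv2.resize(a,None,fx=3.5,fy=3.5,interpolation=cv2.INTER_CUBIC))
E
```

```text
[0.485 0.141 0.024] [ 0.12304903  0.36242907 -0.47597371  0.73239355  0.          0.25984168]
[0.481 0.112 0.024] [ 0.06521605  0.34363587 -0.50550593  0.72165453  0.         -0.3179913 ]
[0.498 0.076 0.024] [-0.00764829  0.35963878 -0.48038672  0.73077083  0.         -1.09085564]
[0.525 0.061 0.024] [-0.03550118  0.39933881 -0.41670162  0.7547559   0.         -1.66870852]
(np.float64(0.36445248085445203), array([-0.23451425, -0.3356077 , -0.22396218]))
0.03 0.41 [-0.1 -0.4  0.1]
0.024 0.22 [-0.3 -0.2 -0. ]
0.02 -0.59 [-0.1  0.6  0.2]
0.017 -1.55 [-0.8  1.7  0.6]
0.015 -1.51 [-0.5  1.6  0.1]
0.013 -2.33 [-1.2  2.5  0.3]
26.375
```

View pics/s7c.png

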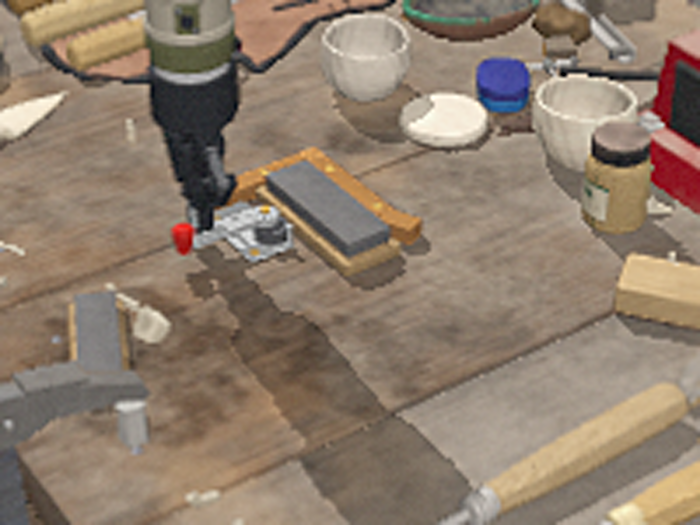

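```bash
python3 - <<'E'
from h import *
a=2.98
while a<4.85:
    a+=.08 if a<4.35 else .025
    p,q,t=lev(a,.0165,.024);arm.move_straight(p,q,vel=.06);f=ftan(t)
    print(round(a,3),round(f[0],1),np.round(f[1],1),round(arm.current_clock(),1))
    if abs(f[0])>22 or np.linalg.norm(f[1])>28:break
E
```

```text
3.06 -2.1 [-0.9  2.1 -0. ] 26.6
3.14 -1.2 [-0.8  1.2  0.3] 26.9
3.22 -1.7 [-1.   1.6  0.9] 27.1
3.3 -1.9 [-1.2  1.8  0. ] 27.4
3.38 -0.8 [-0.7  0.6  0.6] 27.6
3.46 -1.6 [-1.6  1.2  1.8] 27.9
3.54 -1.8 [-1.4  1.4  0.4] 28.1
3.62 -1.0 [-1.3  0.4  1.3] 28.4
3.7 -1.5 [-1.5  0.8  0.4] 28.6
3.78 -1.3 [-2.2 -0.1  0.4] 28.9
3.86 -1.3 [-2.  -0.   0.6] 29.1
3.94 -0.9 [-1.3 -0.   0. ] 29.4
4.02 -4.4 [-3.8  2.3  2.3] 29.6
4.1 -6.0 [-5.1  3.2  2.9] 29.9
4.18 -7.5 [-6.3  4.1  5.4] 30.1
4.26 -9.6 [-8.8  4.   7.1] 30.4
4.34 -8.4 [-8.   2.5  4.9] 30.6
4.42 -10.9 [-10.5   2.7   6.8] 30.9
4.445 -13.8 [-13.1   4.5   9.1] 31.1
4.47 -16.7 [-16.    5.   11.2] 31.4
4.495 -17.8 [-17.1   5.2  14.2] 31.6
4.52 -15.1 [-14.7   3.8   9.2] 31.9
4.545 -17.5 [-17.2   3.6  11.9] 32.1
4.57 -14.4 [-14.2   1.9   7.9] 32.4
4.595 -16.9 [-16.8   2.6  11.2] 32.6
4.62 -19.8 [-19.7   1.9  13. ] 32.9
4.645 -16.2 [-16.1   0.5   8.8] 33.1
4.67 -16.8 [-16.8   0.2  11.8] 33.4
4.695 -15.8 [-15.8   0.2   8.4] 33.6
4.72 -18.4 [-18.4   0.4  12.2] 33.9
4.745 -15.0 [-15.   -0.5   7.6] 34.1
4.77 -14.6 [-14.6  -1.1   6.5] 34.4
4.795 -18.1 [-18.1  -1.2   9.4] 34.6
4.82 -21.0 [-20.8  -2.7  13.6] 34.9
4.845 -23.9 [-23.8  -2.8  15.2] 35.1
```

```bash
python3 - <<'E'
from h import *
p,q,t=lev(4.87,.0165,.024);arm.move_straight(p,q,vel=.03);print(ftan(t))
print(w2d(arm.current_eef_pos()),w2d(p))
p,q,t=lev(4.80,.045,.024);arm.move_straight(p,q,vel=.1);print(ftan(t))
arm.move_straight(list(p[:2])+[.2],vel=.3)
arm.reach([.54,.16,.25],quat(D[2]))
wsnap('w8');print(arm.current_clock())
a=cv2.imread('pics/w8.png')[0:220,140:400];cv2.imwrite('pics/w8c.png',cv2.resize(a,None,fx=2.7,fy=2.7,interpolation=cv2.INTER_CUBIC))
E
```

```text
(np.float64(-27.619025779418212), array([-27.56635529,  -2.81155189,  18.85811068]))
[-0.07215199 -0.03726734] [-0.06066272 -0.03690811]
(np.float64(0.5919614186669068), array([ 0.56674563,  0.25667866, -0.74931528]))
37.1833
```

View pics/w8c.png

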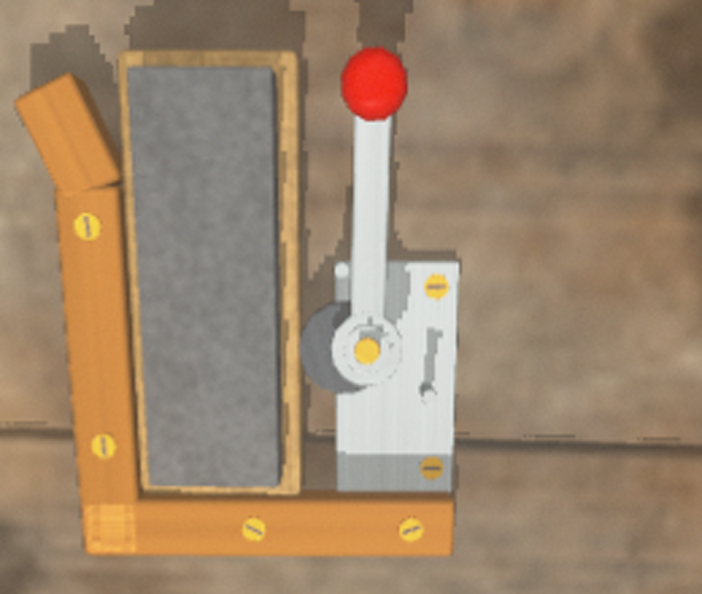

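```bash
cat > ck.py <<'E'
from fit import *
import sys
def ck(name,kn,pv,edges):
    T=np.load(f'pics/{name}_T.npy');i=viewer.camera_info('wrist')
    f=lambda x,y,z:w2d(at(i,140+x/2.7-.31,y/2.7-.31,z,T))
    k=f(*kn,.03);p=f(*pv,.03);v=k-p;a=np.arctan2(v[1],v[0])%(2*np.pi)
    print('lever ang',a,'len',np.hypot(*v),'q if 0 at 2.81:',a-2.812)
    v=k-np.array([-.053,.02]);print('with nominal pivot',np.arctan2(v[1],v[0])%(2*np.pi))
    for n,x,y,z in edges:print(n,(f(x,y,z)*1000).round(1))
E
python3 - <<'E'
from ck import *
ck('w6',(607,393),(369,352),[('f fence',145,490,.014),('r fence',122,60,.014),('f cam',302,492,.014),('r cam',300,57,.014),('stop inner top',300,500,.018),('fence top',120,200,.018)])
ck('w8',(374,84),(367,350),[('f fence',142,488,.014),('r fence',120,55,.014),('f cam',298,492,.014),('r cam',297,54,.014),('st f fence',147,485,.03),('st r fence',127,67,.03),('st f cam',280,485,.03),('st r cam',273,67,.03),('fence top',119,190,.018),('fence top end',137,490,.018),('stop in',300,499,.018)])
E
```

```text
lever ang 2.973572940502302 len 0.08295543326864958 q if 0 at 2.81: 0.1615729405023023
with nominal pivot 2.977933110789202
f fence [29.  71.6]
r fence [ 27.  -72.9]
f cam [-29.1  72.5]
r cam [-31.2 -73.5]
stop inner top [-28.6  74.5]
fence top [ 29.8 -29.5]
lever ang 4.689303249951112 len 0.08227355613775285 q if 0 at 2.81: 1.8773032499511122
with nominal pivot 4.684841499873604
f fence [29.3 71.7]
r fence [ 27.2 -73.2]
f cam [-28.2  73.2]
r cam [-30.4 -73.4]
st f fence [23.9 66.7]
st r fence [ 21.8 -67.3]
st f cam [-22.9  66.6]
st r cam [-23.7 -67.3]
fence top [ 29.5 -31.5]
fence top end [30.3 71.5]
stop in [-29.2  74.8]
```

```bash
python3 - <<'E'
from h import *
print(arm.current_ft_force(),arm.current_clock());workorder.finish_job()
E
```

```text
[-0.11719472 -0.52931779 -0.36816169] 37.1833
the job is handed in; nothing more can be done
```

The whetstone is home in the dock and clamped. I handed the job in at about 37 s, with the arm standing clear. No verdict is reported, so what follows is from my own checks.

**What I did:**
- I squared the whetstone with a side push.
- I then pushed it through the mouth until it met the end stop; the push force rose to about 12 N and it stopped moving.
- After checking from above that it was home with the lever open (about 0.16 rad), I swept the lever round in an arc. Over the last steps the push force kept rising, to 27 N, without the lever slipping any further.

**Last checks from the wrist picture:**
- **Lever:** about 1.87 rad. This takes the lever's end position as pointing straight along dock -y, because I could not read the joint itself.
- **Whetstone position:** about 0.3 mm short of fully home and within about 1 mm of the fence. It is square to about 0.01 rad, near the limit of what the picture resolves.
- **Cam:** seen against the tray.
- **Clamp force:** not measured directly. I infer it from the roughly 15–20 N it took to turn the lever near the end.
- **Other things on the bench:** the arm never went near them on purpose, but I took no final picture of all of them.

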